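Dock the specimen carriers in scanning order

ROBOT

A 6-joint arm with a two-finger parallel gripper is mounted at the origin on the work surface. World frame = base frame: x ahead of the robot, y to its left, z up, the work surface at z = 0. Lengths are in m, angles in degrees, forces in N, time in s.
With the tool pointing down it reaches from about 0.25 to 0.725 m from the base axis. Payload 9.7 kg.
Tool frame: the origin (TCP) lies between the finger pads; the fingertips stand bot.tcp_to_tips ahead of it and the grasp point (between the pads) lies 2 mm behind it (bot.tcp_to_tips is the distance from the TCP to the fingertips, in m); z points along the fingers, y is the line along which they close (so a half turn about z gives the same grasp; the last joint's range is limited). The gripper opens to 85 mm and grips with 20 to 120 N. Pads are 22 mm wide; open, the fingers measure 114 mm over their backs; the gripper's body (76 mm by 85 mm) begins 54 mm behind the grasp point. The pads swing forward as they close: fully open they stand 13 mm farther back than shut.
Start: joints at [76.891, 4.979, 10.078, 95.1, 0, 90], TCP at [0.125, 0.536, 0.248] pointing down, gripper open.
Joint ranges: [-179.16, 179.16], [-48.56, 103.87], [-65.8, 70.77], [-126.05, 130.52], [-82.76, 87.17], [-180, 180]. Speed limits (degrees/s): [127.2, 127.2, 147.25, 180, 180, 180].

INTERFACE

Orientations are given as [roll, pitch, yaw] about the fixed x, y, z axes, in that order (R = Rz(yaw) Ry(pitch) Rx(roll)).
In Python, from workcell import sensors, camera, camera_params, bot gives the robot as it stands.
- The arm moves only by the tool apply_moves, never from a script. Its argument "motion" is a list of rows, each an object with "jaw": the opening, from -1 (shut) to 1 (fully open); "xyz": the shift along the tool's x, y, z in mm, a list of three; "twist": the turn about the tool's z in rad. A call has 1 to 5 rows; each row is the pose to reach, as a shift and turn from the pose commanded when the call began, along the tool's axes at that moment; what a row does not reach only later rows make up. A row lasts 1/8 s, in which the tool goes at most 62.5 mm and 10.7 degrees, less where a joint would pass 70% of its speed; a pose out of reach is approached as far as the arm can. A call with a gripper value outside its range is refused whole. The fingers move at their own pace and stop on an object; "grip_force" is the grip in N (left out, the last holds). Time passes only in rows, so rows that repeat a pose let the fingers close. It gives the time, the measured TCP pose, the force, the opening and the grip force at its end, in the units of the state.
- sensors.get_obs(): the state, without advancing time (a new reading comes with each control period).
- camera(name): name is "scene" or "top" or "wrist"; returns (picture, depth): 400x640x3 uint8, red, green, blue; 400x640 float32, m along the optical axis (not along the pixel's ray), 0 where there is no reading.
- camera_params(name): a dict with "mtx" (3x3 intrinsics, pixels), "rvec" (rotation vector, rad) and "tvec" (3), from world to camera coordinates, as OpenCV has them. Camera axes: x right, y down, z forward; pixel columns grow to the right and rows downward; lengths in m; the calibration is good to about 2 mm. A picture is of the moment at which its call begins: read the wrist's pose just before it. camera_params takes no time and is no camera call; for the wrist camera it gives the pose at the moment of the call.
- bot.job_done(): hands the job in; it is judged then, once.
The state is a dict: "time": time; "q": joint angles; "qd": joint speeds; "joint_efforts": joint torques, N m; "ee_pos": TCP position; "tcp_rot": TCP orientation; "wrist_force": force on the tool from outside, world axes, zero at the start; "torque": the same for the moment, N m; "opening": finger opening in m; "grasp_force": force on a finger pad.
Only numpy, scipy, OpenCV 4.12 (cv2) and the standard library are available. Lean on these libraries where they do the work, as an engineer would, in place of code of your own. Each camera call takes 0.05 s, during which the arm holds its last target. There are 200 camera calls.

TASK

Load the three specimen carriers into their docks in scanning order - first the dock marked with one stud, then two, then three - by pushing each carrier in by its tab until it has moved the hidden pin and is fully home against the stop. The stops are set to different depths, so feel for them, and press gently: slides are glass (keep well under 25 N). Leave the bottle, the jar and the slide box alone.

Things in the scene. Friction and masses are not known exactly. Their poses are not given: they have to be found in the camera images.
- dock1: Dock 1: fixed dock, white hood on a dark steel base, with one black stud (12 mm wide) on its hood; left/middle/right order varies. x: lane centre line, the push direction; z up; origin on the bench under the hood's front edge. Base plate 80 mm wide, x -165 to +100 mm, top 6 mm above the bench. Hood 64 mm wide, x 0 to +100, underside 20, top 30 mm above the bench (studs 33)
- mouth1 (a point): Middle of the entry of dock 1's flared mouth, on its plate (6 mm up), at dock x -60 mm: about 68 mm wide here, narrowing to 34 mm at x -20; from there straight rails 34 mm apart run to x +100. All these walls are 14 mm high, tops 20 mm above the bench. Axes as the dock's
- pin1 (a joint): Travel (m) of the rubber-faced pin hidden in dock 1: 0 untouched, 0.010 against its stop. A carrier's nose meets it somewhere at dock x +15 to +40 mm, set differently in each dock, and is home 10 mm on. It takes some 3 N to move, stays where it is left; its rubber gives 3 N per mm. Its thin steel tail slides out at the dock's back
- carrier1: Loose aluminium specimen carrier lying askew before the mouth of dock 1, where it belongs; about 0.18 kg, all three alike, slick underneath. Slab 70 mm long (x, nose at +35), 30 wide, 10 thick, glass slide on top, and an upright push tab over the full width at the tail: x -35 to -25, top 34 mm above the underside. Origin: middle of the underside, x to the nose, z up
- dock2: Dock 2: fixed dock, white hood on a dark steel base, with two black studs (12 mm wide) on its hood; left/middle/right order varies. x: lane centre line, the push direction; z up; origin on the bench under the hood's front edge. Base plate 80 mm wide, x -165 to +100 mm, top 6 mm above the bench. Hood 64 mm wide, x 0 to +100, underside 20, top 30 mm above the bench (studs 33)
- mouth2 (a point): Middle of the entry of dock 2's flared mouth, on its plate (6 mm up), at dock x -60 mm: about 68 mm wide here, narrowing to 34 mm at x -20; from there straight rails 34 mm apart run to x +100. All these walls are 14 mm high, tops 20 mm above the bench. Axes as the dock's
- pin2 (a joint): Travel (m) of the rubber-faced pin hidden in dock 2: 0 untouched, 0.010 against its stop. A carrier's nose meets it somewhere at dock x +15 to +40 mm, set differently in each dock, and is home 10 mm on. It takes some 3 N to move, stays where it is left; its rubber gives 3 N per mm. Its thin steel tail slides out at the dock's back
- carrier2: Loose aluminium specimen carrier lying askew before the mouth of dock 2, where it belongs; about 0.18 kg, all three alike, slick underneath. Slab 70 mm long (x, nose at +35), 30 wide, 10 thick, glass slide on top, and an upright push tab over the full width at the tail: x -35 to -25, top 34 mm above the underside. Origin: middle of the underside, x to the nose, z up
- dock3: Dock 3: fixed dock, white hood on a dark steel base, with three black studs (12 mm wide) on its hood; left/middle/right order varies. x: lane centre line, the push direction; z up; origin on the bench under the hood's front edge. Base plate 80 mm wide, x -165 to +100 mm, top 6 mm above the bench. Hood 64 mm wide, x 0 to +100, underside 20, top 30 mm above the bench (studs 33)
- mouth3 (a point): Middle of the entry of dock 3's flared mouth, on its plate (6 mm up), at dock x -60 mm: about 68 mm wide here, narrowing to 34 mm at x -20; from there straight rails 34 mm apart run to x +100. All these walls are 14 mm high, tops 20 mm above the bench. Axes as the dock's
- pin3 (a joint): Travel (m) of the rubber-faced pin hidden in dock 3: 0 untouched, 0.010 against its stop. A carrier's nose meets it somewhere at dock x +15 to +40 mm, set differently in each dock, and is home 10 mm on. It takes some 3 N to move, stays where it is left; its rubber gives 3 N per mm. Its thin steel tail slides out at the dock's back
- carrier3: Loose aluminium specimen carrier lying askew before the mouth of dock 3, where it belongs; about 0.18 kg, all three alike, slick underneath. Slab 70 mm long (x, nose at +35), 30 wide, 10 thick, glass slide on top, and an upright push tab over the full width at the tail: x -35 to -25, top 34 mm above the underside. Origin: middle of the underside, x to the nose, z up
- dropper_bottle: Bystander: amber glass bottle, black cap, 44 mm wide, 105 mm tall, standing at the left; origin centre of underside. Leave alone.
- reagent_jar: Bystander: amber jar, white lid, 52 mm wide, 65 mm tall, standing at the right; origin centre of underside. Leave alone.
- slide_box: Bystander: green slide box 55 x 85 x 30 mm lying at the left, nearer the robot; origin centre of underside. Leave alone.

How it is judged (in metres and radians):
On the way, in this order (a step that is already met when the one before it is completed fails the run):
1. carrier 1 is pushed home in dock 1 (pin moved at least 7.5 of its 10 mm) (value of joint pin1 above 0.0075 m and x of carrier1 in the frame of dock1 above -0.02 m), for 0.2 s.
2. carrier 2 is pushed home in dock 2 (pin moved at least 7.5 of its 10 mm) (value of joint pin2 above 0.0075 m and x of carrier2 in the frame of dock2 above -0.02 m), for 0.2 s.
3. carrier 3 is pushed home in dock 3 (pin moved at least 7.5 of its 10 mm) (value of joint pin3 above 0.0075 m and x of carrier3 in the frame of dock3 above -0.02 m), for 0.2 s.
At the end, for the whole second after the job is handed in: All three carriers lie flat (within 0.1 rad) and still in the lanes of their own docks, within 5 mm of the lane's centre line and no more than 20 mm short of the hood's edge with their origin, each with its dock's pin pushed in at least 7.5 of its 10 mm (all of step 1 and all of step 2 and all of step 3 and y of carrier1 in the frame of dock1 between -0.005 and 0.005 m and z of carrier1 in the frame of dock1 below 0.01 m and angle between each of carrier1, carrier2, carrier3's own z axis and vertical below 0.1 rad and linear speed of each of carrier1, carrier2, carrier3 below 0.01 m/s and y of carrier2 in the frame of dock2 between -0.005 and 0.005 m and z of carrier2 in the frame of dock2 below 0.01 m and y of carrier3 in the frame of dock3 between -0.005 and 0.005 m and z of carrier3 in the frame of dock3 below 0.01 m); the robot touches nothing.
It fails at once if a carrier is rammed: it presses its pin with more than 25 N (contact force between carrier1 and pin1 above 25 N or contact force between carrier2 and pin2 above 25 N or contact force between carrier3 and pin3 above 25 N).
It fails at once if the bottle, the jar or the slide box is moved more than 15 mm or tipped (distance of any of dropper_bottle, reagent_jar, slide_box from where it was at the start of the episode above 0.015 m or angle between any of dropper_bottle, reagent_jar, slide_box's own z axis and vertical above 0.3 rad).
It also fails if it takes over 64 s, if anything falls off the work surface, if the arm or the gripper's body presses on something with over 40 N, if the wrist force passes 120 N, or if a joint passes its speed limit or range.

## Working session

There is one attempt and no reset: what is moved stays moved. The work goes in short steps, Python scripts to look and compute and a tool call to move; the robot and the scene stay as the last step left them, time stands still between calls to the robot, and variables do not carry over. Pictures are saved under pics/ and viewed, at most 10 in all, crops included, and the job is handed in when it is done.

Besides the shell and the picture viewer there is one more tool, called after ">>>" as a command line: name --argument value ..., lists and objects as JSON in quotes. apply_moves: Moves the arm, as the interface text tells. Its arguments: {"type":"object","properties":{"motion":{"type":"array","items":{"type":"object","properties":{"jaw":{"type":"number"},"xyz":{"type":"array","items":{"type":"number"}},"twist":{"type":"number"}}}},"grip_force":{"type":"number"}},"required":["motion"]}

```bash
mkdir -p pics; ls; python3 - <<'E'
from workcell import sensors,camera,camera_params,bot
import cv2,numpy as np
print(sensors.get_obs(),bot.tcp_to_tips)
for n in ["top"]:
    p,d=camera(n); np.savez('/tmp/'+n,p=p,d=d); cv2.imwrite(f'pics/{n}0.png',p[:,:,::-1]); c=camera_params(n); print(c)
E
```

```text
pics
{'time': 0.0, 'q': array([ 7.68892981e+01,  5.00992504e+00,  1.00337828e+01,  9.51006513e+01,
       -1.06587681e-03,  9.00003221e+01]), 'qd': array([-0.05662451,  0.05711134,  0.03614801, -0.03673463, -0.04339308,
        0.03311881]), 'joint_efforts': array([-2.02882962e-03, -5.20390463e+01,  4.64801931e+01,  1.63110526e-02,
       -2.15892840e-05,  3.09223090e-06]), 'ee_pos': array([0.12471315, 0.53544776, 0.24758833]), 'tcp_rot': array([-1.79923207e+02,  1.06630761e-03,  1.66888977e+02]), 'wrist_force': array([ 0.45508915, -0.1131929 ,  0.51275806]), 'torque': array([ 0.01655775, -0.02546018, -0.03557631]), 'grasp_force': 0.0, 'opening': 0.08503299450468782} 0.017
{'mtx': array([[397.10615406,   0.        , 321.26582189],
       [  0.        , 397.10615406, 199.27714049],
       [  0.        ,   0.        ,   1.        ]]), 'rvec': array([ 2.16050726, -2.13504666,  0.16957201]), 'tvec': array([-3.19536245e-04,  5.83759328e-01,  9.51356056e-01])}
```

View pics/top0.png

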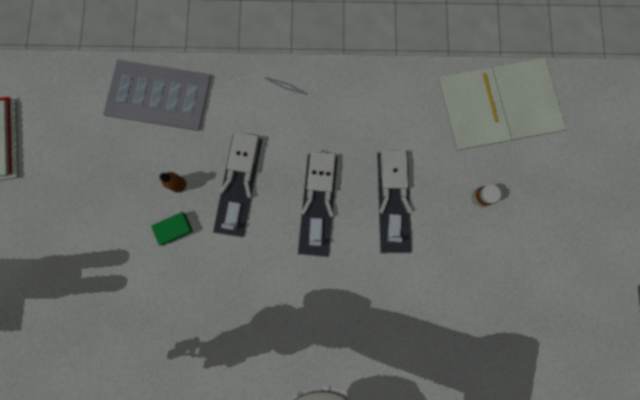

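```bash
cat > h.py <<'E'
import cv2,numpy as np
def cloud(p,d,c):
    v,u=np.indices(d.shape); K=c['mtx']
    P=np.stack([(u-K[0,2])*d/K[0,0],(v-K[1,2])*d/K[1,1],d],-1)
    R=cv2.Rodrigues(np.array(c['rvec']))[0]
    return (P-np.ravel(c['tvec']))@R
def comps(m,W,mn=5):
    n,l,s,_=cv2.connectedComponentsWithStats(m.astype(np.uint8))
    for i in range(1,n):
        if s[i,4]<mn: continue
        q=W[l==i]; r=cv2.minAreaRect((q[:,:2]*1000).astype(np.float32))
        print(s[i].tolist(),'z',np.median(q[:,2]).round(4),'c',q.mean(0).round(4),'rect',np.round(r[0],1),np.round(r[1],1),round(r[2],1))
E
python3 - <<'E'
from h import *
from workcell import camera_params
f=np.load('/tmp/top.npz'); p,d=f['p'],f['d']; W=cloud(p,d,camera_params('top'))
roi=np.zeros(d.shape,bool); roi[120:265,205:420]=1
z=W[...,2]
print('bench z',np.median(z[250:260,340:370]),'res',np.abs(W[200,300]-W[200,301]))
print('hood');comps(roi&(z>.026)&(z<.037)&(p.min(-1)>120),W,30)
print('plate');comps(roi&(z>.003)&(p.max(-1)<75)&(p.max(-1)>0),W,30)
print('tab');comps(roi&(z>.034)&(p.max(-1)>0),W,3)
print('studs');comps(roi&(z>.028)&(p.max(-1)<60),W,2)
cv2.imwrite('pics/crop.png',cv2.resize(p[125:260,205:420,::-1],None,fx=3.7,fy=3.7,interpolation=cv2.INTER_CUBIC))
E
```

```text
bench z 0.0004385687073997826 res [0.00017615 0.0026768  0.00141388]
hood
plate
[214, 137, 50, 100, 1531] z 0.0067 c [0.5895 0.2227 0.012 ] rect [549.4 185.8] [353.8 210.4] 25.8
[378, 153, 6, 54, 177] z 0.0061 c [ 0.6409 -0.1464  0.0061] rect [ 644.6 -147. ] [141.5  11.4] 2.2
[329, 156, 10, 55, 180] z 0.0062 c [ 0.6318 -0.0252  0.0073] rect [633.9 -26. ] [ 13.3 144.6] 83.2
[303, 170, 5, 36, 82] z 0.0063 c [0.614  0.0484 0.0064] rect [620.2  48.9] [92.6 10.4] 0.6
[406, 183, 4, 22, 50] z 0.007 c [ 0.6011 -0.2143  0.0277] rect [ 519.4 -117.5] [ 43.2 308.8] 40.4
[379, 188, 33, 65, 1219] z 0.0063 c [ 0.5263 -0.1846  0.009 ] rect [ 529.3 -101.1] [166.4 245.5] 4.9
[298, 190, 35, 67, 1256] z 0.0065 c [0.519  0.02   0.0083] rect [524.1  18.8] [ 80.8 175.1] 85.4
tab
[243, 152, 2, 3, 3] z 0.0368 c [0.7024 0.2069 0.0361] rect [702.1 206.8] [1.4 5.4] 57.5
[245, 155, 2, 2, 3] z 0.0356 c [0.6103 0.1395 0.3658] rect [567.4 108. ] [323.2   2.1] 35.9
[312, 171, 2, 3, 3] z 0.0349 c [0.6552 0.0301 0.0349] rect [655.4  30.2] [1.2 5.8] 64.8
[321, 171, 2, 4, 5] z 0.0347 c [0.6116 0.0087 0.2333] rect [547.1
[... 335 characters left out ...]
.0407 c [0.4745 0.0205 0.0405] rect [474.8  20.8] [29.7  9.9] 89.5
studs
[237, 152, 3, 3, 7] z 0.0318 c [0.7039 0.2222 0.0323] rect [703.9 221.9] [4.  5.7] 31.4
[244, 153, 3, 3, 7] z 0.0331 c [0.7012 0.2039 0.0335] rect [701.3 203.8] [4.5 5.8] 54.6
[394, 169, 3, 3, 8] z 0.0337 c [ 0.6637 -0.1813  0.034 ] rect [ 663.5 -181.4] [5.  5.6] 8.7
[313, 171, 3, 3, 7] z 0.0334 c [0.6556 0.0266 0.0332] rect [655.5  25.9] [5.8 5.1] 1.3
[320, 172, 3, 3, 8] z 0.0334 c [0.6264 0.0091 0.1573] rect [546.    9.7] [  5.2 220.3] 89.1
[327, 173, 3, 2, 6] z 0.0328 c [ 0.6523 -0.01    0.0326] rect [652.4 -10. ] [5.2 3.1] 87.2
[234, 228, 1, 2, 2] z 0.0286 c [0.509  0.2247 0.0286] rect [509.  224.7] [2.5 0. ] -178.2
```

View pics/crop.png

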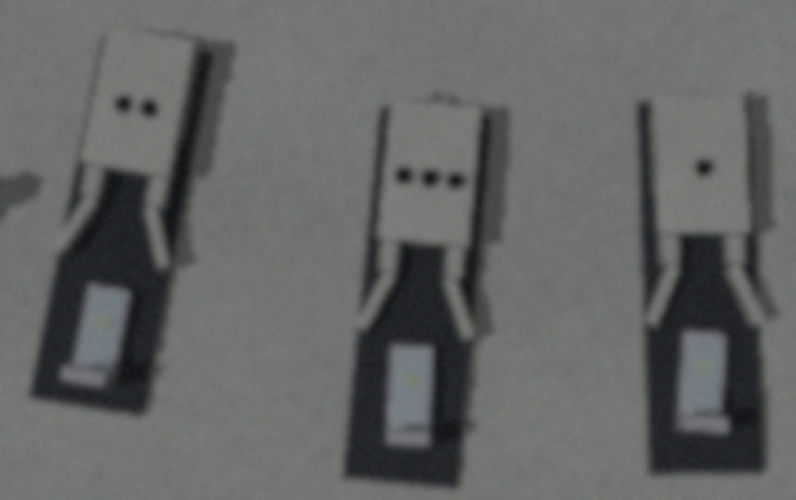

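The crop shows the docks from left to right as two studs (crop ~135,105), three (~430,177) and one (~705,168). The carrier tabs are at (85,375), (408,437) and (704,423).

```bash
python3 - <<'E'
from h import *
from workcell import camera_params
f=np.load('/tmp/top.npz'); p,d=f['p'],f['d']; W=cloud(p,d,camera_params('top')); z=W[...,2]
V,U=np.indices(d.shape)
def med(m):  # rect + PCA
    q=(W[m][:,:2]*1000).astype(np.float32); r=cv2.minAreaRect(q); c=q.mean(0); w,v=np.linalg.eigh(np.cov((q-c).T)); a=v[:,1]*np.sign(v[0,1])
    return c.round(1),np.round(r[0],1),np.round(r[1],1),'rectang',round(r[2],1),'pca',round(np.degrees(np.arctan2(a[1],a[0])),2),m.sum()
for n,(u0,u1) in {1:(370,420),2:(210,265),3:(295,345)}.items():
    w=(U>u0)&(U<u1)&(V>120)&(V<265)&(d>0)
    print(n,'hood',*med(w&(z>.0265)&(z<.036)&(W[...,0]>.58)))
    print('  plate+all',*med(w&(z>.004)&(z<.036)))
    s=w&(z>.012)&(z<.045)&(V>(205 if n!=2 else 198)) 
    if n!=2: s&=V>215
    print('  carrier',*med(s))
    print('  tab',*med(w&(z>.036)&(z<.045)&(V>215)))
E
```

```text
1 hood [ 668.4 -181.1] [ 668.8 -181.3] [99.  64.5] rectang 1.2 pca 1.63 916
  plate+all [ 589.9 -181.4] [ 614.8 -188.7] [123.2 376.1] rectang 89.0 pca 1.75 2958
  carrier [ 513.7 -180.6] [ 514.8 -181.4] [30.6 66.9] rectang 85.0 pca -8.05 317
  tab [ 486.7 -178.4] [ 486.8 -178.7] [28. 10.] rectang 88.8 pca 84.02 48
2 hood [706.1 212.1] [706.9 212.1] [ 64.7 101. ] rectang 81.5 pca -8.4 925
  plate+all [625.9 221.9] [610.6 224.1] [377.3 136. ] rectang 1.9 pca -8.53 3043
  carrier [541.9 233.6] [542.9 234.1] [30.6 70.2] rectang 81.8 pca -7.64 331
  tab [513.3 238.4] [513.5 238.4] [30.3  9.7] rectang 79.4 pca 79.36 48
3 hood [657.6   8.2] [658.3   8.2] [63.8 99.8] rectang 85.1 pca -4.76 921
  plate+all [580.9  14.6] [612.6   9.8] [379.  128.5] rectang 0.6 pca -4.63 3002
  carrier [503.9  19.7] [503.   19.6] [ 47.2 107.9] rectang 69.2 pca -3.91 328
  tab [474.5  20.5] [474.8  20.8] [29.7  9.9] rectang 88.5 pca 84.35 49
```

>>> apply_moves --motion '[{"jaw": -1,"xyz": [-35,-46,0],"twist": -0.05},{"jaw": -1,"xyz": [-71,-92,0],"twist": -0.1},{"jaw": -1,"xyz": [-106,-138,0],"twist": -0.15},{"jaw": -1,"xyz": [-141,-184,0],"twist": -0.2},{"jaw": -1,"xyz": [-177,-230,0],"twist": -0.255}]' --grip_force 40

```text
time: 0.68
ee_pos: [0.2451, 0.2698, 0.248]
tcp_rot: [-180.0, -0.0, -178.4]
wrist_force: [1.7, 0.4, 0.6]
opening: -0.0001
grasp_force: 0.0
```

```bash
cat > g.py <<'E'
import sys,numpy as np
from workcell import sensors
# usage: g.py x y z yaw(push dir deg) ; target TCP world mm
o=sensors.get_obs(); p=o['ee_pos']*1000; y=o['tcp_rot'][2]
x,yy,z,t=map(float,sys.argv[1:5]); c,s=np.cos(np.radians(y)),np.sin(np.radians(y)); d=np.array([x,yy,z])-p
tw=((y-(t+180)+180)%360)-180
print('t',o['time'],'pos',p.round(1),'rot',o['tcp_rot'].round(2),'F',o['wrist_force'].round(2),'shift',np.round([d[0]*c+d[1]*s,d[0]*s-d[1]*c,-d[2]],1),'twist',round(np.radians(tw),3))
E
python3 g.py 452 -187 100 1.5
```

```text
t 0.675 pos [245.1 269.8 248. ] rot [-179.99   -0.   -178.35] F [1.75 0.35 0.56] shift [-193.6 -462.5  148. ] twist 0.003
```

>>> apply_moves --motion '[{"jaw": -1,"xyz": [-23,-55,10]},{"jaw": -1,"xyz": [-46,-110,20]},{"jaw": -1,"xyz": [-69,-165,40]},{"jaw": -1,"xyz": [-92,-220,60]},{"jaw": -1,"xyz": [-115,-275,80]}]'

```text
validation failed for argument at $.mo...
```

>>> apply_moves --motion '[{"jaw": -1,"xyz": [-23,-55,20]},{"jaw": -1,"xyz": [-46,-110,40]},{"jaw": -1,"xyz": [-69,-165,60]},{"jaw": -1,"xyz": [-79,-187,68]},{"jaw": -1,"xyz": [-79,-187,68]}]'

```text
validation failed for argument at $.mo...
```

```bash
python3 g.py 452 -187 41 1.5; python3 - <<'E'
from workcell import camera
import cv2
p,_=camera('wrist'); cv2.imwrite('pics/w1.png',p[:,:,::-1])
E
```

```text
t 0.675 pos [245.1 269.8 248. ] rot [-179.99   -0.   -178.35] F [1.75 0.35 0.56] shift [-193.6 -462.5  207. ] twist 0.003
```

View pics/w1.png

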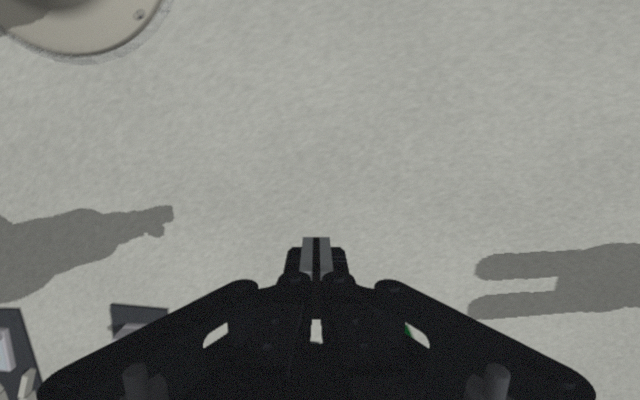

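The two calls were refused because the rows had no twist. The wrist view shows the shut fingers at (315,260), with bench beyond them and the docks at the lower left.

>>> apply_moves --motion '[{"jaw": -1,"xyz": [-23,-55,10],"twist": 0},{"jaw": -1,"xyz": [-46,-110,20],"twist": 0},{"jaw": -1,"xyz": [-69,-165,40],"twist": 0},{"jaw": -1,"xyz": [-92,-220,60],"twist": 0},{"jaw": -1,"xyz": [-115,-275,80],"twist": 0}]'

```text
time: 1.35
ee_pos: [0.367, -0.0014, 0.168]
tcp_rot: [180.0, 0.0, -178.5]
wrist_force: [1.8, 1.2, -0.1]
opening: 0.0001
grasp_force: 0.0
```

>>> apply_moves --motion '[{"jaw": -1,"xyz": [-23,-55,20],"twist": 0},{"jaw": -1,"xyz": [-46,-110,40],"twist": 0},{"jaw": -1,"xyz": [-69,-165,60],"twist": 0},{"jaw": -1,"xyz": [-79,-187,68],"twist": 0},{"jaw": -1,"xyz": [-79,-187,68],"twist": 0}]'

```text
time: 1.98
ee_pos: [0.4501, -0.1854, 0.099]
tcp_rot: [179.9, -0.2, -178.6]
wrist_force: [-0.8, -0.3, 0.7]
opening: -0.0001
grasp_force: 0.0
```

```bash
python3 g.py 452 -187 41 1.5
```

```text
t 1.975 pos [ 450.1 -185.4   99. ] rot [ 1.7994e+02 -1.5000e-01 -1.7864e+02] F [-0.82 -0.28  0.67] shift [-1.8 -1.7 58. ] twist -0.002
```

>>> apply_moves --motion '[{"jaw": -1,"xyz": [0,-1,30],"twist": 0},{"jaw": -1,"xyz": [0,-2,55],"twist": 0},{"jaw": -1,"xyz": [0,-2,58],"twist": 0},{"jaw": -1,"xyz": [-7,-2,58],"twist": 0},{"jaw": -1,"xyz": [-15,-2,58],"twist": 0}]'

```text
time: 2.6
ee_pos: [0.4669, -0.1859, 0.0441]
tcp_rot: [-180.0, 0.1, -178.5]
wrist_force: [0.1, 0.6, -0.3]
opening: 0.0001
grasp_force: 0.0
```

>>> apply_moves --motion '[{"jaw": -1,"xyz": [-6,0,0],"twist": 0},{"jaw": -1,"xyz": [-13,0,0],"twist": 0},{"jaw": -1,"xyz": [-20,0,0],"twist": 0},{"jaw": -1,"xyz": [-28,0,0],"twist": 0},{"jaw": -1,"xyz": [-36,0,0],"twist": 0}]'

```text
time: 3.22
ee_pos: [0.5021, -0.1849, 0.0426]
tcp_rot: [180.0, -0.0, -178.5]
wrist_force: [-0.1, -0.8, 0.3]
opening: -0.0002
grasp_force: 0.2
```

```bash
python3 g.py 452 -187 41 1.5;  python3 - <<'E'
from workcell import camera
import cv2
p,_=camera('top'); cv2.imwrite('pics/t2.png',cv2.resize(p[140:270,350:440,::-1],None,fx=4.5,fy=4.5,interpolation=cv2.INTER_CUBIC))
E
```

```text
t 3.225 pos [ 502.1 -184.9   42.6] rot [ 1.800e+02 -1.000e-02 -1.785e+02] F [-0.12 -0.76  0.32] shift [50.1 -0.8  1.6] twist -0.0
```

View pics/t2.png

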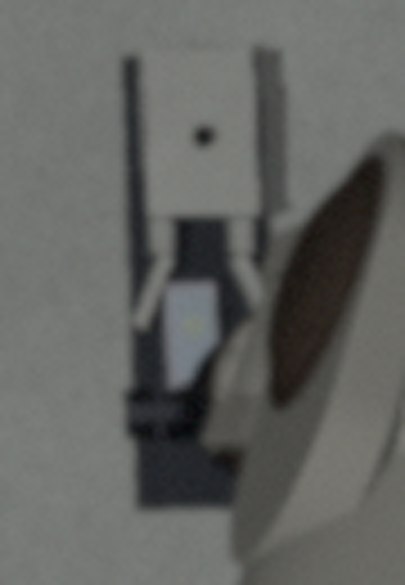

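The carrier is aligned and entering the mouth: its nose is at crop (190,280), centred between the flares.

>>> apply_moves --motion '[{"jaw": -1,"xyz": [-8,0,1],"twist": 0},{"jaw": -1,"xyz": [-16,0,2],"twist": 0},{"jaw": -1,"xyz": [-24,0,2],"twist": 0},{"jaw": -1,"xyz": [-32,0,2],"twist": 0},{"jaw": -1,"xyz": [-38,0,2],"twist": 0}]'

```text
time: 3.9
ee_pos: [0.5401, -0.1839, 0.0406]
tcp_rot: [-180.0, -0.0, -178.5]
wrist_force: [0.3, -0.2, -0.7]
opening: -0.0
grasp_force: 0.2
```

>>> apply_moves --motion '[{"jaw": -1,"xyz": [-2,0,0],"twist": 0},{"jaw": -1,"xyz": [-4,0,0],"twist": 0},{"jaw": -1,"xyz": [-6,0,0],"twist": 0},{"jaw": -1,"xyz": [-8,0,0],"twist": 0},{"jaw": -1,"xyz": [-10,0,0],"twist": 0}]'

```text
time: 4.53
ee_pos: [0.5497, -0.1837, 0.0407]
tcp_rot: [-180.0, 0.0, -178.5]
wrist_force: [-0.7, -0.7, -0.1]
opening: 0.0
grasp_force: 0.2
```

>>> apply_moves --motion '[{"jaw": -1,"xyz": [-1,0,0],"twist": 0},{"jaw": -1,"xyz": [-2,0,0],"twist": 0},{"jaw": -1,"xyz": [-3,0,0],"twist": 0},{"jaw": -1,"xyz": [-4,0,0],"twist": 0},{"jaw": -1,"xyz": [-5,0,0],"twist": 0}]'

```text
time: 5.15
ee_pos: [0.5546, -0.1835, 0.0406]
tcp_rot: [-180.0, -0.0, -178.5]
wrist_force: [-0.7, -0.3, 0.6]
opening: -0.0001
grasp_force: 0.2
```

>>> apply_moves --motion '[{"jaw": -1,"xyz": [-1,0,0],"twist": 0},{"jaw": -1,"xyz": [-2,0,0],"twist": 0},{"jaw": -1,"xyz": [-3,0,0],"twist": 0},{"jaw": -1,"xyz": [-4,0,0],"twist": 0},{"jaw": -1,"xyz": [-5,0,0],"twist": 0}]'

```text
time: 5.78
ee_pos: [0.5596, -0.1834, 0.0407]
tcp_rot: [180.0, -0.0, -178.5]
wrist_force: [-0.3, -0.3, 0.2]
opening: -0.0
grasp_force: 0.2
```

>>> apply_moves --motion '[{"jaw": -1,"xyz": [-1,0,0],"twist": 0},{"jaw": -1,"xyz": [-2,0,0],"twist": 0},{"jaw": -1,"xyz": [-3,0,0],"twist": 0},{"jaw": -1,"xyz": [-4,0,0],"twist": 0},{"jaw": -1,"xyz": [-5,0,0],"twist": 0}]'

```text
time: 6.4
ee_pos: [0.5647, -0.1833, 0.0407]
tcp_rot: [180.0, 0.0, -178.5]
wrist_force: [-0.5, 0.2, 1.0]
opening: 0.0001
grasp_force: 0.2
```

>>> apply_moves --motion '[{"jaw": -1,"xyz": [-1,0,0],"twist": 0},{"jaw": -1,"xyz": [-2,0,0],"twist": 0},{"jaw": -1,"xyz": [-3,0,0],"twist": 0},{"jaw": -1,"xyz": [-4,0,0],"twist": 0},{"jaw": -1,"xyz": [-5,0,0],"twist": 0}]'

```text
time: 7.02
ee_pos: [0.5695, -0.1832, 0.0406]
tcp_rot: [-180.0, -0.0, -178.5]
wrist_force: [-3.8, -2.1, 0.6]
opening: 0.0
grasp_force: 1.6
```

>>> apply_moves --motion '[{"jaw": -1,"xyz": [-1,0,0],"twist": 0},{"jaw": -1,"xyz": [-2,0,0],"twist": 0},{"jaw": -1,"xyz": [-3,0,0],"twist": 0},{"jaw": -1,"xyz": [-4,0,0],"twist": 0},{"jaw": -1,"xyz": [-5,0,0],"twist": 0}]'

```text
time: 7.65
ee_pos: [0.5746, -0.183, 0.0406]
tcp_rot: [180.0, -0.0, -178.5]
wrist_force: [-3.3, -2.5, -0.3]
opening: -0.0002
grasp_force: 1.5
```

>>> apply_moves --motion '[{"jaw": -1,"xyz": [-1,0,0],"twist": 0},{"jaw": -1,"xyz": [-2,0,0],"twist": 0},{"jaw": -1,"xyz": [-3,0,0],"twist": 0},{"jaw": -1,"xyz": [-4,0,0],"twist": 0}]'

```text
time: 8.15
ee_pos: [0.5781, -0.183, 0.0406]
tcp_rot: [-180.0, -0.1, -178.5]
wrist_force: [-7.5, -2.0, 2.0]
opening: 0.0001
grasp_force: 3.3
```

>>> apply_moves --motion '[{"jaw": -1,"xyz": [-0.7,0,0],"twist": 0},{"jaw": -1,"xyz": [-1,0,0],"twist": 0}]'

```text
time: 8.4
ee_pos: [0.5787, -0.1831, 0.0405]
tcp_rot: [-180.0, -0.1, -178.5]
wrist_force: [-7.8, -2.7, 3.1]
opening: -0.0
grasp_force: 4.1
```

>>> apply_moves --motion '[{"jaw": -1,"xyz": [-0.7,0,0],"twist": 0},{"jaw": -1,"xyz": [-1,0,0],"twist": 0},{"jaw": -1,"xyz": [-1,0,0],"twist": 0}]'

```text
time: 8.78
ee_pos: [0.5794, -0.1831, 0.0405]
tcp_rot: [-180.0, -0.1, -178.5]
wrist_force: [-10.6, -3.4, 3.4]
opening: -0.0002
grasp_force: 4.7
```

```bash
python3 - <<'E'
from workcell import camera,sensors
import cv2,numpy as np
print(np.mean([ (camera('scene'),sensors.get_obs()['wrist_force'])[1] for _ in range(4)],0))
p,_=camera('scene'); cv2.imwrite('pics/s1.png',p[:,:,::-1])
E
```

```text
[-9.51466148 -2.9556482   3.35972773]
```

View pics/s1.png

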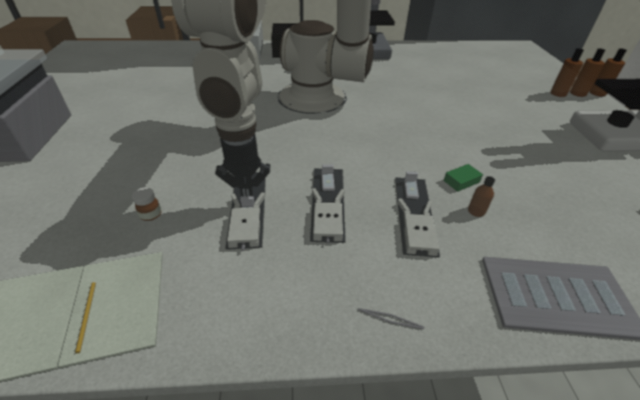

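Carrier 1 is home: the arm is over the right-hand dock (scene 245,210) and the force rises about 3 N/mm against the stop. I'll retreat and go to dock 2.

>>> apply_moves --motion '[{"jaw": -1,"xyz": [15,0,0],"twist": 0},{"jaw": -1,"xyz": [40,0,-20],"twist": 0},{"jaw": -1,"xyz": [60,20,-50],"twist": 0.05},{"jaw": -1,"xyz": [65,75,-55],"twist": 0.12},{"jaw": -1,"xyz": [70,130,-55],"twist": 0.174}]'

```text
time: 9.65
ee_pos: [0.5079, -0.0535, 0.0969]
tcp_rot: [179.9, 0.2, 171.4]
wrist_force: [0.9, 0.3, -0.2]
opening: -0.0
grasp_force: 0.0
```

```bash
python3 g.py 484 245 90 -8.45
```

```text
t 9.65 pos [507.9 -53.5  96.9] rot [179.94   0.2  171.35] F [ 0.92  0.34 -0.22] shift [ 68.5 291.5   6.9] twist -0.003
```

>>> apply_moves --motion '[{"jaw": -1,"xyz": [13,57,0],"twist": 0},{"jaw": -1,"xyz": [27,114,0],"twist": 0},{"jaw": -1,"xyz": [40,171,0],"twist": 0},{"jaw": -1,"xyz": [54,229,0],"twist": 0},{"jaw": -1,"xyz": [68,288,3],"twist": 0}]'

```text
time: 10.28
ee_pos: [0.4825, 0.2428, 0.0934]
tcp_rot: [179.9, 0.1, 171.6]
wrist_force: [1.7, 0.9, -0.0]
opening: -0.0
grasp_force: 0.0
```

```bash
python3 g.py 484 245 40.5 -8.45;  python3 - <<'E'
from workcell import camera,camera_params
from h import *
p,d=camera('top'); W=cloud(p,d,camera_params('top')); z=W[...,2]
V,U=np.indices(d.shape); w=(U>370)&(U<420)&(V>120)&(V<265)
comps(w&(z>.036)&(z<.05),W,6)
o=np.array([618.6,-182.5]);t=np.radians(1.5)
q=W[w&(z>.012)&(z<.034)]*1000; r=(q[:,:2]-o); X=r@[np.cos(t),np.sin(t)];Y=r@[-np.sin(t),np.cos(t)]
m=(abs(Y)<12)&(X<-3)&(X>-60); print('slab z',[(lo,q[m&(X>lo)&(X<=lo+8),2].mean().round(1)) for lo in range(-44,-3,8)])
cv2.imwrite('pics/t3.png',cv2.resize(p[140:270,350:440,::-1],None,fx=4.5,fy=4.5,interpolation=cv2.INTER_CUBIC))
E
```

```text
t 10.275 pos [482.5 242.8  93.4] rot [1.7988e+02 1.0000e-01 1.7155e+02] F [ 1.69  0.89 -0.01] shift [-1.2  2.4 52.9] twist 0.0
[390, 196, 12, 5, 48] z 0.04 c [ 0.5902 -0.1807  0.04  ] rect [ 590.2 -180.8] [28.3 10.1] 87.1
slab z [(-44, np.float64(nan)), (-36, np.float64(23.4)), (-28, np.float64(19.4)), (-20, np.float64(17.2)), (-12, np.float64(16.7)), (-4, np.float64(14.5))]<stdin>:8: RuntimeWarning: Mean of empty slice.
  ret = ret.dtype.type(ret / rcount)
```

View pics/t3.png

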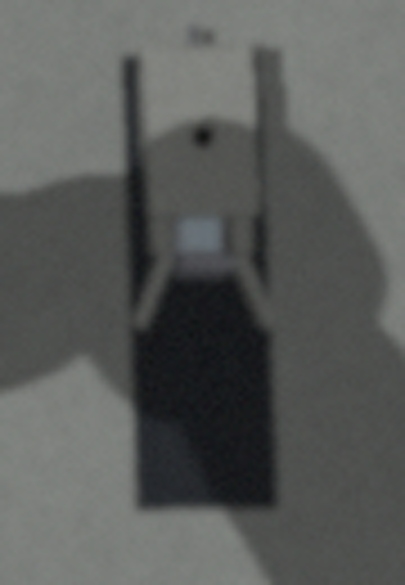

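Carrier 1 is fully in. Its tab is at crop (200,265), the pin tail shows at the back at (200,35), and it lies flat. Next is dock 2.

>>> apply_moves --motion '[{"jaw": -1,"xyz": [0,2,30],"twist": 0},{"jaw": -1,"xyz": [0,2,50],"twist": 0},{"jaw": -1,"xyz": [0,2,53],"twist": 0},{"jaw": -1,"xyz": [-8,2,53],"twist": 0},{"jaw": -1,"xyz": [-16,2,53],"twist": 0}]'

```text
time: 10.95
ee_pos: [0.4998, 0.2399, 0.0409]
tcp_rot: [179.9, 0.1, 171.5]
wrist_force: [0.5, -0.0, 0.1]
opening: -0.0002
grasp_force: 0.0
```

>>> apply_moves --motion '[{"jaw": -1,"xyz": [-6,0,0],"twist": 0},{"jaw": -1,"xyz": [-13,0,0],"twist": 0},{"jaw": -1,"xyz": [-20,0,0],"twist": 0},{"jaw": -1,"xyz": [-28,0,0],"twist": 0},{"jaw": -1,"xyz": [-36,0,0],"twist": 0}]'

```text
time: 11.58
ee_pos: [0.5346, 0.2344, 0.0396]
tcp_rot: [-180.0, -0.0, 171.5]
wrist_force: [0.3, 0.3, -0.7]
opening: 0.0004
grasp_force: 0.2
```

>>> apply_moves --motion '[{"jaw": -1,"xyz": [-8,0,0],"twist": 0},{"jaw": -1,"xyz": [-16,0,0],"twist": 0},{"jaw": -1,"xyz": [-24,0,0],"twist": 0},{"jaw": -1,"xyz": [-32,0,0],"twist": 0},{"jaw": -1,"xyz": [-40,0,0],"twist": 0}]'

```text
time: 12.2
ee_pos: [0.5741, 0.2285, 0.0396]
tcp_rot: [-180.0, -0.0, 171.5]
wrist_force: [-0.9, 0.2, 0.9]
opening: 0.0002
grasp_force: 0.2
```

```bash
python3 g.py 657 219.4 40.5 -8.45
```

```text
t 12.2 pos [574.1 228.5  39.6] rot [-1.8000e+02 -1.0000e-02  1.7153e+02] F [-0.86  0.16  0.89] shift [-83.3   3.2  -0.9] twist -0.0
```

>>> apply_moves --motion '[{"jaw": -1,"xyz": [-4,1,-0.5],"twist": 0},{"jaw": -1,"xyz": [-8,2,-1],"twist": 0},{"jaw": -1,"xyz": [-12,2,-1],"twist": 0},{"jaw": -1,"xyz": [-15,2,-1],"twist": 0},{"jaw": -1,"xyz": [-18,2,-1],"twist": 0}]'

```text
time: 12.82
ee_pos: [0.5919, 0.2279, 0.0407]
tcp_rot: [180.0, 0.0, 171.5]
wrist_force: [-1.1, -0.1, -0.2]
opening: -0.0002
grasp_force: 0.2
```

>>> apply_moves --motion '[{"jaw": -1,"xyz": [-1,0,0],"twist": 0},{"jaw": -1,"xyz": [-2,0,0],"twist": 0},{"jaw": -1,"xyz": [-3,0,0],"twist": 0},{"jaw": -1,"xyz": [-4,0,0],"twist": 0},{"jaw": -1,"xyz": [-5,0,0],"twist": 0}]'

```text
time: 13.45
ee_pos: [0.5965, 0.2272, 0.0406]
tcp_rot: [180.0, -0.0, 171.5]
wrist_force: [-3.2, 0.9, 1.0]
opening: 0.0
grasp_force: 1.4
```

>>> apply_moves --motion '[{"jaw": -1,"xyz": [-1,0,0],"twist": 0},{"jaw": -1,"xyz": [-2,0,0],"twist": 0},{"jaw": -1,"xyz": [-3,0,0],"twist": 0},{"jaw": -1,"xyz": [-4,0,0],"twist": 0},{"jaw": -1,"xyz": [-5,0,0],"twist": 0}]'

```text
time: 14.08
ee_pos: [0.6017, 0.2264, 0.0406]
tcp_rot: [180.0, -0.0, 171.5]
wrist_force: [-2.4, 0.6, 0.9]
opening: 0.0001
grasp_force: 1.5
```

>>> apply_moves --motion '[{"jaw": -1,"xyz": [-1,0,0],"twist": 0},{"jaw": -1,"xyz": [-2,0,0],"twist": 0},{"jaw": -1,"xyz": [-3,0,0],"twist": 0},{"jaw": -1,"xyz": [-3,0,0],"twist": 0}]'

```text
time: 14.58
ee_pos: [0.6048, 0.2259, 0.0406]
tcp_rot: [-180.0, 0.0, 171.5]
wrist_force: [-1.5, 1.5, 0.1]
opening: -0.0004
grasp_force: 0.9
```

>>> apply_moves --motion '[{"jaw": -1,"xyz": [-1,0,0],"twist": 0},{"jaw": -1,"xyz": [-1.5,0,0],"twist": 0},{"jaw": -1,"xyz": [-1.5,0,0],"twist": 0}]'

```text
time: 14.95
ee_pos: [0.6062, 0.2257, 0.0407]
tcp_rot: [180.0, 0.0, 171.5]
wrist_force: [-2.2, -0.1, 0.6]
opening: -0.0003
grasp_force: 1.1
```

>>> apply_moves --motion '[{"jaw": -1,"xyz": [-1,0,0],"twist": 0},{"jaw": -1,"xyz": [-2,0,0],"twist": 0},{"jaw": -1,"xyz": [-2,0,0],"twist": 0}]'

```text
time: 15.32
ee_pos: [0.6077, 0.2255, 0.0407]
tcp_rot: [-180.0, -0.1, 171.5]
wrist_force: [-4.6, 0.8, 2.8]
opening: 0.0004
grasp_force: 2.7
```

>>> apply_moves --motion '[{"jaw": -1,"xyz": [-0.5,0,0],"twist": 0},{"jaw": -1,"xyz": [-1,0,0],"twist": 0},{"jaw": -1,"xyz": [-1,0,0],"twist": 0}]'

```text
time: 15.7
ee_pos: [0.6082, 0.2255, 0.0406]
tcp_rot: [-180.0, -0.1, 171.6]
wrist_force: [-7.9, 1.6, 3.0]
opening: -0.0003
grasp_force: 3.9
```

>>> apply_moves --motion '[{"jaw": -1,"xyz": [-0.5,0,0],"twist": 0},{"jaw": -1,"xyz": [-1,0,0],"twist": 0},{"jaw": -1,"xyz": [-1,0,0],"twist": 0}]'

```text
time: 16.08
ee_pos: [0.6089, 0.2254, 0.0407]
tcp_rot: [-180.0, -0.1, 171.6]
wrist_force: [-9.7, 1.5, 3.7]
opening: -0.0004
grasp_force: 4.8
```

>>> apply_moves --motion '[{"jaw": -1,"xyz": [15,0,0],"twist": 0},{"jaw": -1,"xyz": [50,0,-15],"twist": 0},{"jaw": -1,"xyz": [90,-20,-50],"twist": -0.02},{"jaw": -1,"xyz": [110,-75,-50],"twist": -0.04},{"jaw": -1,"xyz": [125,-130,-50],"twist": -0.064}]'

```text
time: 16.7
ee_pos: [0.4669, 0.1141, 0.0914]
tcp_rot: [180.0, 0.2, 175.3]
wrist_force: [-0.1, -0.7, -0.4]
opening: 0.0
grasp_force: 0.0
```

```bash
python3 g.py 444 26 80 -4.75;  python3 - <<'E'
from workcell import camera,camera_params
from h import *
p,d=camera('top'); W=cloud(p,d,camera_params('top')); z=W[...,2]
V,U=np.indices(d.shape); w=(U>205)&(U<265)&(V>120)&(V<265)
comps(w&(z>.036)&(z<.05),W,6)
cv2.imwrite('pics/t4.png',cv2.resize(p[120:255,205:350,::-1],None,fx=4,fy=4,interpolation=cv2.INTER_CUBIC))
E
```

```text
t 16.7 pos [466.9 114.1  91.4] rot [1.7999e+02 1.5000e-01 1.7533e+02] F [-0.06 -0.65 -0.44] shift [ 15.6 -89.7  11.4] twist 0.001
[229, 182, 13, 6, 49] z 0.0405 c [0.6185 0.2244 0.0402] rect [619.  224.3] [29.7 10. ] 82.4
```

View pics/t4.png

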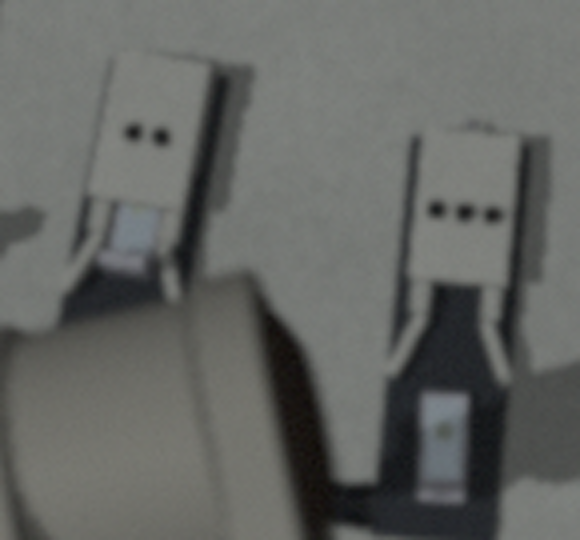

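Carrier 2 is seated: its tab is at crop (125,260) and its origin is at dock x ≈ -9 mm. Carrier 3 is still waiting, with its tab at (442,493).

>>> apply_moves --motion '[{"jaw": -1,"xyz": [10,-45,0],"twist": 0},{"jaw": -1,"xyz": [16,-89,10],"twist": 0},{"jaw": -1,"xyz": [16,-89,35],"twist": 0},{"jaw": -1,"xyz": [16,-89,50],"twist": 0},{"jaw": -1,"xyz": [8,-89,51],"twist": 0}]'

```text
time: 17.38
ee_pos: [0.4516, 0.0272, 0.0389]
tcp_rot: [-180.0, -0.1, 175.2]
wrist_force: [0.6, 0.5, 0.9]
opening: 0.0001
grasp_force: 0.0
```

```bash
python3 g.py 608.2 12.3 40.5 -4.75
```

```text
t 17.375 pos [451.6  27.2  38.9] rot [-1.7998e+02 -7.0000e-02  1.7523e+02] F [0.61 0.54 0.89] shift [-157.3   -1.8   -1.6] twist -0.0
```

>>> apply_moves --motion '[{"jaw": -1,"xyz": [-6,0,-1],"twist": 0},{"jaw": -1,"xyz": [-13,-1,-1.5],"twist": 0},{"jaw": -1,"xyz": [-20,-1,-1.5],"twist": 0},{"jaw": -1,"xyz": [-28,-1,-1.5],"twist": 0},{"jaw": -1,"xyz": [-36,-1,-1.5],"twist": 0}]'

```text
time: 18.0
ee_pos: [0.4882, 0.0229, 0.0412]
tcp_rot: [-180.0, 0.0, 175.2]
wrist_force: [0.2, 0.5, 0.2]
opening: -0.0003
grasp_force: 0.2
```

>>> apply_moves --motion '[{"jaw": -1,"xyz": [-8,0,0],"twist": 0},{"jaw": -1,"xyz": [-16,0,0],"twist": 0},{"jaw": -1,"xyz": [-24,0,0],"twist": 0},{"jaw": -1,"xyz": [-32,0,0],"twist": 0},{"jaw": -1,"xyz": [-40,0,0],"twist": 0}]'

```text
time: 18.62
ee_pos: [0.528, 0.0196, 0.0411]
tcp_rot: [-180.0, -0.0, 175.2]
wrist_force: [-0.7, 0.1, -0.0]
opening: -0.0003
grasp_force: 0.2
```

>>> apply_moves --motion '[{"jaw": -1,"xyz": [-4,0,0],"twist": 0},{"jaw": -1,"xyz": [-8,0,0],"twist": 0},{"jaw": -1,"xyz": [-12,0,0],"twist": 0},{"jaw": -1,"xyz": [-16,0,0],"twist": 0},{"jaw": -1,"xyz": [-19,0,0],"twist": 0}]'

```text
time: 19.25
ee_pos: [0.5466, 0.018, 0.0412]
tcp_rot: [180.0, 0.0, 175.2]
wrist_force: [0.3, 0.8, 0.3]
opening: -0.0004
grasp_force: 0.2
```

```bash
python3 g.py 608.2 12.3 40.5 -4.75
```

```text
t 19.25 pos [546.6  18.   41.2] rot [1.800e+02 1.000e-02 1.752e+02] F [0.28 0.82 0.32] shift [-61.8  -0.5   0.7] twist -0.001
```

No contact yet, so another 10 mm is safe.

>>> apply_moves --motion '[{"jaw": -1,"xyz": [-1,0,0],"twist": 0},{"jaw": -1,"xyz": [-2,0,0],"twist": 0},{"jaw": -1,"xyz": [-3,0,0],"twist": 0},{"jaw": -1,"xyz": [-4,0,0],"twist": 0},{"jaw": -1,"xyz": [-5,0,0],"twist": 0}]'

```text
time: 19.88
ee_pos: [0.5514, 0.0176, 0.0412]
tcp_rot: [180.0, 0.0, 175.2]
wrist_force: [-0.5, 0.2, -0.3]
opening: 0.0001
grasp_force: 0.2
```

>>> apply_moves --motion '[{"jaw": -1,"xyz": [-1,0,0],"twist": 0},{"jaw": -1,"xyz": [-2,0,0],"twist": 0},{"jaw": -1,"xyz": [-3,0,0],"twist": 0},{"jaw": -1,"xyz": [-4,0,0],"twist": 0},{"jaw": -1,"xyz": [-5,0,0],"twist": 0}]'

```text
time: 20.5
ee_pos: [0.5565, 0.0172, 0.0411]
tcp_rot: [180.0, 0.0, 175.2]
wrist_force: [-0.2, -0.5, 0.3]
opening: 0.0
grasp_force: 0.2
```

>>> apply_moves --motion '[{"jaw": -1,"xyz": [-1,0,0],"twist": 0},{"jaw": -1,"xyz": [-2,0,0],"twist": 0},{"jaw": -1,"xyz": [-3,0,0],"twist": 0},{"jaw": -1,"xyz": [-4,0,0],"twist": 0},{"jaw": -1,"xyz": [-5,0,0],"twist": 0}]'

```text
time: 21.12
ee_pos: [0.5614, 0.0168, 0.0411]
tcp_rot: [180.0, -0.0, 175.2]
wrist_force: [-0.4, 0.0, 0.6]
opening: -0.0001
grasp_force: 0.2
```

>>> apply_moves --motion '[{"jaw": -1,"xyz": [-1,0,0],"twist": 0},{"jaw": -1,"xyz": [-2,0,0],"twist": 0},{"jaw": -1,"xyz": [-3,0,0],"twist": 0},{"jaw": -1,"xyz": [-4,0,0],"twist": 0},{"jaw": -1,"xyz": [-5,0,0],"twist": 0}]'

```text
time: 21.75
ee_pos: [0.5661, 0.0165, 0.0411]
tcp_rot: [180.0, -0.0, 175.2]
wrist_force: [-3.0, 0.5, 1.4]
opening: 0.0003
grasp_force: 1.5
```

Contact. The stop should be at about x = 576.

>>> apply_moves --motion '[{"jaw": -1,"xyz": [-1,0,0],"twist": 0},{"jaw": -1,"xyz": [-2,0,0],"twist": 0},{"jaw": -1,"xyz": [-3,0,0],"twist": 0},{"jaw": -1,"xyz": [-4,0,0],"twist": 0},{"jaw": -1,"xyz": [-5,0,0],"twist": 0}]'

```text
time: 22.38
ee_pos: [0.5714, 0.016, 0.0411]
tcp_rot: [180.0, -0.0, 175.2]
wrist_force: [-3.1, 1.1, 0.3]
opening: 0.0004
grasp_force: 1.5
```

>>> apply_moves --motion '[{"jaw": -1,"xyz": [-1,0,0],"twist": 0},{"jaw": -1,"xyz": [-2,0,0],"twist": 0},{"jaw": -1,"xyz": [-3,0,0],"twist": 0},{"jaw": -1,"xyz": [-3,0,0],"twist": 0}]'

```text
time: 22.88
ee_pos: [0.5745, 0.0157, 0.0411]
tcp_rot: [180.0, 0.0, 175.2]
wrist_force: [-1.5, 1.2, -0.4]
opening: 0.0002
grasp_force: 1.0
```

>>> apply_moves --motion '[{"jaw": -1,"xyz": [-1,0,0],"twist": 0},{"jaw": -1,"xyz": [-2,0,0],"twist": 0},{"jaw": -1,"xyz": [-2,0,0],"twist": 0}]'

```text
time: 23.25
ee_pos: [0.5761, 0.0156, 0.0411]
tcp_rot: [180.0, -0.0, 175.2]
wrist_force: [-4.6, 1.8, 1.4]
opening: 0.0003
grasp_force: 2.4
```

>>> apply_moves --motion '[{"jaw": -1,"xyz": [-0.5,0,0],"twist": 0},{"jaw": -1,"xyz": [-1,0,0],"twist": 0},{"jaw": -1,"xyz": [-1,0,0],"twist": 0}]'

```text
time: 23.62
ee_pos: [0.5767, 0.0155, 0.0411]
tcp_rot: [180.0, -0.1, 175.2]
wrist_force: [-7.0, 2.3, 3.2]
opening: 0.0001
grasp_force: 3.5
```

>>> apply_moves --motion '[{"jaw": -1,"xyz": [-0.5,0,0],"twist": 0},{"jaw": -1,"xyz": [-1,0,0],"twist": 0},{"jaw": -1,"xyz": [-1,0,0],"twist": 0}]'

```text
time: 24.0
ee_pos: [0.5773, 0.0155, 0.0411]
tcp_rot: [180.0, -0.1, 175.2]
wrist_force: [-8.1, 2.4, 3.6]
opening: -0.0002
grasp_force: 4.5
```

>>> apply_moves --motion '[{"jaw": -1,"xyz": [15,0,0],"twist": 0},{"jaw": -1,"xyz": [50,0,-10],"twist": 0},{"jaw": -1,"xyz": [100,0,-30],"twist": 0},{"jaw": -1,"xyz": [150,0,-60],"twist": 0},{"jaw": -1,"xyz": [200,0,-90],"twist": 0}]'

```text
time: 24.62
ee_pos: [0.3781, 0.032, 0.1322]
tcp_rot: [-180.0, 0.1, 175.2]
wrist_force: [0.6, 0.2, 0.9]
opening: -0.0001
grasp_force: 0.0
```

>>> apply_moves --motion '[{"jaw": -1,"xyz": [0,0,0],"twist": 0},{"jaw": -1,"xyz": [0,0,0],"twist": 0}]'

```text
time: 24.88
ee_pos: [0.3799, 0.032, 0.1315]
tcp_rot: [180.0, 0.1, 175.2]
wrist_force: [0.3, 0.3, -0.6]
opening: 0.0001
grasp_force: 0.0
```

```bash
python3 - <<'E'
from workcell import camera,camera_params
from h import *
p,d=camera('top'); W=cloud(p,d,camera_params('top')); z=W[...,2]
V,U=np.indices(d.shape)
D={1:(618.6,-182.5,1.5,370,420),2:(657,219.4,-8.45,205,265),3:(608.2,12.3,-4.75,295,345)}
for n,(x,y,t,a,b) in D.items():
    q=W[(U>a)&(U<b)&(V>175)&(V<230)&(z>.036)&(z<.046)]*1000; c=np.median(q,0); t=np.radians(t); r=c[:2]-[x,y]
    print(n,len(q),'origin x',r@[np.cos(t),np.sin(t)]+30,'y',r@[-np.sin(t),np.cos(t)],'top z',c[2])
cv2.imwrite('pics/t5.png',cv2.resize(p[120:260,200:425,::-1],None,fx=3.5,fy=3.5,interpolation=cv2.INTER_CUBIC))
E
```

```text
1 48 origin x 1.4444702324515895 y 3.5625175366584605 top z 39.78470474211508
2 50 origin x -9.025230100829766 y -1.7936157540377504 top z 39.94390279827162
3 48 origin x 9.129320058467378 y -1.678493054604221 top z 40.06054541592799
```

View pics/t5.png

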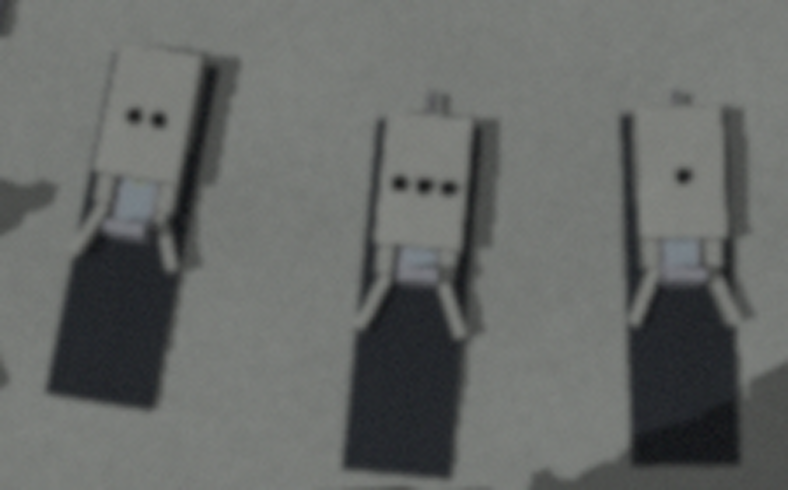

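All three carriers are seated between their rails and lie flat, with tabs at (125,228), (417,275) and (683,272). The arm is clear, so I'm handing in.

```bash
python3 -c "
from workcell import bot; print(bot.job_done())"
```

```text
the job is handed in; nothing more can be done
None
```

I pushed all three carriers home against their stops in order 1, 2, 3, with peak wrist force about 11 N, then moved the arm clear and handed the job in at about 25 s; the hand-in returned no verdict.

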